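# Try out the contact strip of a bench grinder

### The job

Try out the bow-shaped rubber contact strip round the front of the bench grinder: with the closed fingertips press it gently, about half way down, on the rivet next to the square switch box, then follow the bow rivet by rivet to the far end so that it is held down under your fingertips at each of the seven rivets in turn. Finish while still holding it about half way down on the last rivet, by the round post; the program ends in that pose. Never push the strip onto its stop, keep off the grinding disc, and do not move or pick up the tools and things standing around.

Things in the scene. Friction and masses are not known exactly. Their poses are not given: they have to be found in the camera images.
- grinder: flat green bench grinder, fixed to the table: round base 244 across and 26 high with a motor housing behind it (180 wide, 50 high). Origin on the table under the disc's centre; its -x points to the front (the middle of the strip), z up. Its x runs roughly away from the robot
- strip (a joint): how far the contact strip is pushed down, in m: 0 up, 0.010 on its stop. The whole strip goes straight down as one piece wherever it is pressed, and springs back: it starts to move at about 2 N and needs 1 N more per mm (7 N at 5 mm, 12 N on the stop)
- switch_box: grey square box, fixed to the table at one end of the strip (either end), 40 x 40, 66 high; origin at the centre of its underside, 61 from the nearest rivet. Marks the end to start at
- end_post: round grey post, fixed to the table at the other end of the strip, 30 across, 58 high; origin at the centre of its underside
- disc: dark grinding disc lying flat in the middle of the grinder, 200 across; origin at the centre of its underside, 26 above the table, its face 40 above the table, its hub 50. There are 40 between its rim and the strip's inner edge
- mark0 (a point): flat steel rivet head 10 across on the strip's top, this point at the strip's top surface (50 above the table when the strip is up; it moves with the strip). Seven rivets, 42 apart along the arc; numbered mark0 to mark6 from the -y end of the grinder to its +y end, mark3 in the middle
- mark1 (a point): rivet 1 of the row, see mark0
- mark2 (a point): rivet 2 of the row, see mark0
- mark3 (a point): rivet 3 of the row, see mark0. The strip itself is a black rubber bow 20 wide and 12 thick, about 285 long: an arc whose middle line lies 150 from the upright through the grinder's origin, round the front of the base
- mark4 (a point): rivet 4 of the row, see mark0
- mark5 (a point): rivet 5 of the row, see mark0
- mark6 (a point): rivet 6 of the row, see mark0
- socket_big: wrench socket standing upright, steel tube 30 across, 38 high; loose bystander, origin on its underside
- socket_small: small wrench socket standing upright, steel tube 22 across, 28 high; loose bystander, origin on its underside
- wrench: open-ended wrench lying flat, about 170 long, along its x; loose bystander, origin on its underside
- screwdriver: screwdriver lying along its x, about 200 long; loose bystander, origin on its underside
- spray_can: aluminium can standing, 56 across, 150 high; loose bystander, origin on its underside
- mug: white mug standing, 76 across, 85 high; loose bystander, origin on its underside
- tape_roll: roll of tape lying flat, 80 across, 22 high; loose bystander, origin on its underside

How it is judged:
By the outcome, as a careful person would: the job done as asked, in the order asked, and still so for the second after the job is handed in, while the arm keeps its last pose, push and grip.
It also fails if it takes over 48 s, if anything falls off the work surface, if the arm or the gripper's body presses on something with over 40 N, if the wrist force passes 120 N, or if a joint passes its speed limit or range.

### The arm

A 6-joint arm with a two-finger parallel gripper is mounted at the origin on the work surface. World frame = base frame: x ahead of the robot, y to its left, z up, the work surface at z = 0. Lengths are in m, angles in rad, forces in N, time in s.
With the tool pointing down it reaches from about 0.2 to 0.875 m from the base axis. Payload 3.4 kg.
Tool frame: the origin (TCP) lies between the finger pads, 19 mm behind the fingertips; this is the grasp point; z points along the fingers, y is the line along which they close (so a half turn about z gives the same grasp; the last joint's range is limited). The gripper opens to 94 mm and grips with 3 to 60 N. Pads are 16 mm wide; open, the fingers measure 119 mm over their backs; the gripper's body (75 mm by 177 mm) begins 78 mm behind the grasp point.
Start: joints at [0.992, 0.276, 1.505, -0, 1.361, -0.121], TCP at [0.254, 0.516, 0.224] pointing down, gripper open.
Joint ranges: [-2.89, 2.89], [-0.75, 2.08], [0.22, 2.7], [-1.18, 4.32], [0.11, 2.71], [-2.7, 2.7]. Speed limits (rad/s): [2.57, 2.57, 3.14, 3.14, 3.14, 3.14].

### API

Orientations are given as a rotation vector (axis times angle).
In Python, from bench import bot, optics, order gives the robot as it stands.
- The arm moves only by the tool servo_tool, never from a script. Its arguments are lists of equal length, an entry for each row: "translation": the shift along the world's x, y, z in mm, a list of three; "twist": the turn, a rotation vector about the world's x, y, z in degrees, a list of three; "jaw": the finger opening in mm, from 0 to 94. A call has exactly 5 rows; each row shifts and turns the commanded pose from where the row before left it; what a row does not reach is not made up. A row lasts 1/8 s, in which the tool goes at most 62.5 mm and 10.7 degrees, less where a joint would pass 70% of its speed; a pose out of reach is approached as far as the arm can. A call is refused whole if a number of a shift passes 62.5 or a number of a turn 10.7, either way. A call with a gripper value outside its range is refused whole. The fingers move at their own pace and stop on an object; the grip force is fixed at half the most. Time passes only in rows, so rows that do not move let the fingers close, or fill a call up. It gives the time, the measured TCP pose, the force, the opening and the grip force at its end, in the units of the state.
- bot.get_obs(): the state, without advancing time (a new reading comes with each control period).
- optics.read_camera(name): name is "side" or "top" or "wrist"; returns a dict with "pixels" (400x640x3 uint8, red, green, blue), "K" (3x3 intrinsics, pixels), "xyz" and "attitude" of the camera in the world; the wrist camera has in their place "hand_eye" (4x4, takes a point from camera to tool coordinates, whose origin is the TCP and whose axes are the flange's). Camera axes: x right, y down, z forward; pixel columns grow to the right and rows downward; lengths in m; the calibration is good to about 2 mm. A picture is of the moment at which its call begins: read the wrist's pose just before it. There is no depth.
- order.finish_job(): hands the job in; it is judged then, once.
The state is a dict: "time_s": time; "joint_pos": joint angles; "dq": joint speeds; "tau": joint torques, N m; "position": TCP position; "orientation": TCP orientation; "force": force on the tool from outside, world axes, zero at the start; "moment": the same for the moment, N m; "opening": finger opening in m; "grasp_force": force on a finger pad.
Only numpy, scipy, OpenCV 4.12 (cv2) and the standard library are available. Lean on these libraries where they do the work, as an engineer would, in place of code of your own. Each camera call takes 0.05 s, during which the arm holds its last target. There are 200 camera calls.

## Working session

There is one attempt and no reset: what is moved stays moved. The work goes in short steps, Python scripts to look and compute and a tool call to move; the robot and the scene stay as the last step left them, time stands still between calls to the robot, and variables do not carry over. Pictures are saved under pics/ and viewed, at most 10 in all, crops included, and the job is handed in when it is done.

Besides the shell and the picture viewer there is one more tool, called after ">>>" as name(argument=value, ...), one argument or row to a line, values as JSON. servo_tool: Moves the arm, as the interface text tells. Its arguments: {"type":"object","properties":{"translation":{"type":"array","items":{"type":"array","items":{"type":"number"}}},"twist":{"type":"array","items":{"type":"array","items":{"type":"number"}}},"jaw":{"type":"array","items":{"type":"number"}}},"required":["translation","twist","jaw"]}

```bash
mkdir -p pics; ls
cat > h.py <<'E'
import numpy as np, cv2
from bench import bot, optics, order
from scipy.spatial.transform import Rotation as R
def rot(a):
    a=np.array(a,float); return a if a.shape==(3,3) else (R.from_rotvec(a).as_matrix() if a.size==3 else R.from_quat(a).as_matrix())
def ray(c,uv,z):
    d=rot(c["attitude"])@np.linalg.inv(c["K"])@np.array([uv[0],uv[1],1.]); o=np.array(c["xyz"]); return o+d*(z-o[2])/d[2]
E
python3 - <<'E'
from h import *
for n in("top","side"):
    c=optics.read_camera(n); cv2.imwrite(f"pics/{n}.png",c["pixels"][:,:,::-1]); print(n,c["K"],c["xyz"],c["attitude"])
print(bot.get_obs())
E
```

```text
pics
top [[495.51630191   0.         324.32322185]
 [  0.         495.51630191 196.61439534]
 [  0.           0.           1.        ]] [ 0.41320906 -0.01327125  1.39322968] [-2.15553388  2.19676489 -0.07711512]
side [[378.69153773   0.         321.87163771]
 [  0.         378.69153773 198.40145802]
 [  0.           0.           1.        ]] [0.13457338 0.42492085 0.62674971] [-1.01086431  2.45447822 -1.0318247 ]
{'time_s': 0.1, 'joint_pos': array([ 9.91998072e-01,  2.76516568e-01,  1.50596864e+00, -2.99649908e-05,
        1.36070978e+00, -1.20989351e-01]), 'dq': array([ 0.00062268, -0.00092976, -0.00141761,  0.00173805, -0.00048401,
        0.00142905]), 'tau': array([ 1.85248791e-03, -4.05451870e+01, -2.37782979e+01,  7.03581562e-02,
        2.98769935e-02, -7.45154603e-05]), 'position': array([0.25389168, 0.51538872, 0.22351498]), 'orientation': array([-7.12732763e-01, -3.05913922e+00,  2.37982396e-03]), 'force': array([ 0.675331  , -0.03408298, -0.45221179]), 'moment': array([-0.02016655, -0.01331418, -0.01665214]), 'grasp_force': 0.0, 'opening': 0.0936358457035426}
```

View pics/top.png

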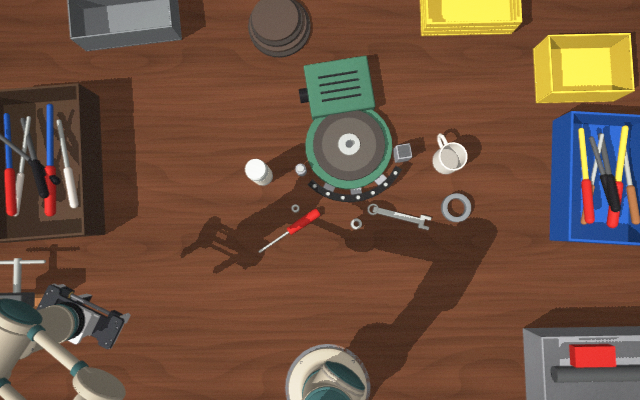

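View pics/side.png

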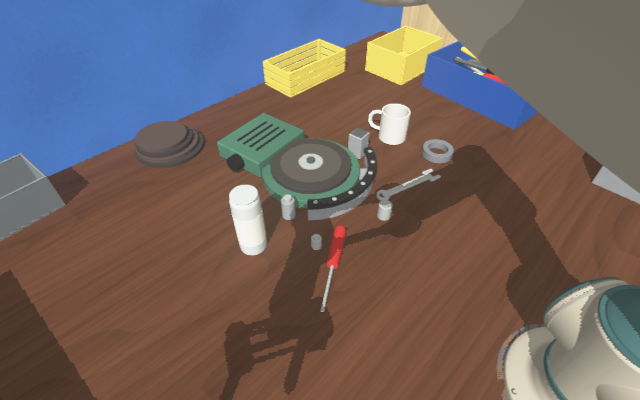

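The top view shows the disc hub at (349,144), the switch box at (403,152) on the right (-y), the post at (300,169) and the spray can at (258,172). The rivets run along the bow from about (396,172) to (310,185), so the run starts at mark0.

Run:
```python
from h import *
c=optics.read_camera("top"); im=c["pixels"]; g=im.min(2).astype(int)
x0,y0,x1,y1=230,120,480,230
cv2.imwrite("pics/crop.png",cv2.resize(im[120:220,240:440,::-1],None,fx=4,fy=4,interpolation=cv2.INTER_CUBIC))
hub=ray(c,(349,144),.05); print("hub0",hub)
# rivets: bright small blobs at radius 140..160 from hub
big=cv2.resize(im,None,fx=4,fy=4,interpolation=cv2.INTER_CUBIC).min(2)
n,l,s,ce=cv2.connectedComponentsWithStats((big>120).astype(np.uint8))
pts=[]
for i in range(1,n):
    uv=(ce[i]+.5)/4-.5
    p=ray(c,uv,.05); r=np.hypot(*(p-hub)[:2])
    if r<.25: print(uv.round(1),s[i][2:].tolist(),p[:2].round(4),round(r,3))
for nm,uv,z in(("can",(258,163),.15),("box",(403,150),.066),("post",(300,168),.058)): print(nm,ray(c,uv,z).round(3))
```

```text
hub0 [ 0.66428975 -0.07236763  0.05      ]
[348.4 143.8] [91, 91, 5944] [ 0.6648 -0.0709] 0.002
[400.9 152.7] [72, 75, 2184] [ 0.6374 -0.2136] 0.144
[299.9 168.8] [43, 45, 1412] [0.5984 0.0633] 0.151
[266.6 165.4] [1, 1, 1] [0.6097 0.1542] 0.233
[395.  172.4] [16, 16, 197] [ 0.5833 -0.1958] 0.148
[380.2 179.3] [49, 43, 1137] [ 0.5653 -0.1551] 0.129
[385.2 184. ] [17, 16, 198] [ 0.5522 -0.1683] 0.148
[328.7 186.9] [42, 31, 675] [ 0.5472 -0.0144] 0.131
[314.2 185.5] [12, 13, 111] [0.5519 0.0249] 0.149
[355.8 190.4] [42, 26, 800] [ 0.5362 -0.088 ] 0.129
[372.4 192.3] [17, 16, 208] [ 0.53   -0.1331] 0.147
[327.5 193.3] [17, 15, 197] [ 0.5299 -0.0107] 0.148
[357.7 196.9] [17, 17, 212] [ 0.5183 -0.0926] 0.147
[342.3 197.2] [16, 15, 193] [ 0.5183 -0.0509] 0.148
[401.2 215.9] [253, 103, 6074] [ 0.4646 -0.2092] 0.242
[294.9 207.8] [28, 29, 386] [0.4921 0.0784] 0.229
[355.3 223.7] [44, 42, 966] [ 0.4459 -0.0846] 0.219
can [0.602 0.164 0.15 ]
box [ 0.642 -0.217  0.066]
post [0.6   0.063 0.058]
```

View pics/crop.png

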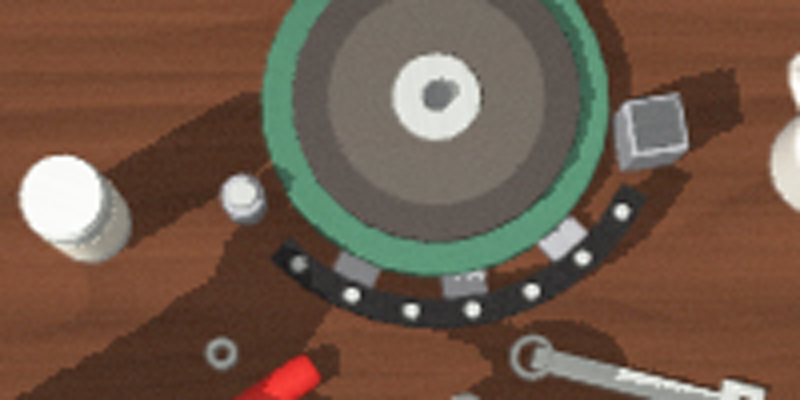

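>>> servo_tool(
  translation=[
    [22,-47.4,0],
    [22,-47.4,0],
    [22,-47.4,0],
    [22,-47.4,0],
    [22,-47.4,0],
  ],
  twist=[
    [0,0,0],
    [0,0,0],
    [0,0,0],
    [0,0,0],
    [0,0,0],
  ],
  jaw=[0,0,0,0,0],
)

```text
time_s: 0.78
position: [0.3645, 0.2772, 0.2242]
orientation: [0.712, 3.06, 0.0]
force: [0.7, -0.2, -0.4]
opening: 0.0477
grasp_force: 0.0
```

>>> servo_tool(
  translation=[
    [22,-47.4,0],
    [22,-47.4,0],
    [22,-47.4,0],
    [22,-47.4,0],
    [22,-47.4,0],
  ],
  twist=[
    [0,0,0],
    [0,0,0],
    [0,0,0],
    [0,0,0],
    [0,0,0],
  ],
  jaw=[0,0,0,0,0],
)

```text
time_s: 1.4
position: [0.4745, 0.0402, 0.2242]
orientation: [0.713, 3.06, 0.001]
force: [0.2, 0.4, 0.3]
opening: 0.0008
grasp_force: 0.0
```

>>> servo_tool(
  translation=[
    [18,-40,0],
    [18,-40,0],
    [18,-40,0],
    [18,-40,0],
    [18,-40,0],
  ],
  twist=[
    [0,0,0],
    [0,0,0],
    [0,0,0],
    [0,0,0],
    [0,0,0],
  ],
  jaw=[0,0,0,0,0],
)

```text
time_s: 2.02
position: [0.5644, -0.1595, 0.224]
orientation: [-0.713, -3.059, -0.001]
force: [1.3, 0.3, 0.4]
opening: 0.0006
grasp_force: 0.0
```

Run:
```python
from h import *
o=bot.get_obs(); c=optics.read_camera("wrist"); im=c["pixels"]; H=np.array(c["hand_eye"])
Rt=rot(o["orientation"]); c["attitude"]=Rt@H[:3,:3]; c["xyz"]=Rt@H[:3,3]+o["position"]
cv2.imwrite("pics/w.png",im[:,:,::-1])
g=im.min(2); n,l,s,ce=cv2.connectedComponentsWithStats((g>120).astype(np.uint8))
ctr=np.array([.6648,-.0709])
for i in range(1,n):
    p=ray(c,ce[i],.05)[:2]; r=np.hypot(*(p-ctr))
    if s[i][4]>40 and s[i][4]<1500: print(ce[i].round(),s[i][2:].tolist(),p.round(4),round(r,3))
P=np.array([[.5833,-.1958],[.5522,-.1683],[.53,-.1331],[.5183,-.0926],[.5183,-.0509],[.5299,-.0107],[.5519,.0249]])
from scipy.optimize import least_squares
f=lambda q:(q[:2]+.15*np.c_[np.cos(q[2]+.28*(np.arange(7)-3)),np.sin(q[2]+.28*(np.arange(7)-3))][::-1]-P).ravel()
q=least_squares(f,[.665,-.071,3.1]).x; print(q,f(q).reshape(7,2).round(4).tolist(),(f(q).reshape(7,2)+P).round(4).tolist())
```

```text
[498.  14.] [22, 25, 344] [0.4922 0.0682] 0.222
[330.  47.] [30, 33, 592] [ 0.4474 -0.0879] 0.218
[435.  89.] [12, 12, 107] [ 0.5287 -0.0097] 0.149
[476.  93.] [12, 11, 104] [0.551  0.0261] 0.149
[393.  96.] [11, 12, 105] [ 0.517  -0.0502] 0.149
[426. 108.] [27, 17, 408] [ 0.5429 -0.0242] 0.131
[524. 118.] [41, 30, 674] [0.5966 0.0632] 0.15
[355. 116.] [11, 12, 102] [ 0.5172 -0.0923] 0.149
[361. 131.] [26, 24, 316] [ 0.5345 -0.0931] 0.132
[325. 143.] [11, 11, 92] [ 0.5288 -0.1326] 0.149
[320. 180.] [22, 28, 358] [ 0.5618 -0.1549] 0.133
[304. 177.] [11, 10, 88] [ 0.5512 -0.1684] 0.15
[294. 212.] [10, 9, 78] [ 0.5825 -0.1963] 0.15
[332. 259.] [29, 69, 1276] [ 0.6533 -0.1838] 0.113
[609. 294.] [69, 47, 1348] [0.8443 0.097 ] 0.246
[572. 310.] [19, 15, 107] [0.8457 0.0516] 0.218
[ 74. 360.] [32, 21, 456] [ 0.6354 -0.5453] 0.475
[ 0.66681655 -0.0715204   3.28304373] [[0.0001, -0.0004], [0.0, -0.0], [-0.0001, 0.0002], [0.0, -0.0001], [-0.0, 0.0001], [-0.0001, 0.0001], [0.0001, 0.0]] [[0.5834, -0.1962], [0.5522, -0.1683], [0.5299, -0.1329], [0.5183, -0.0927], [0.5183, -0.0508], [0.5298, -0.0106], [0.552, 0.0249]]
```

View pics/w.png

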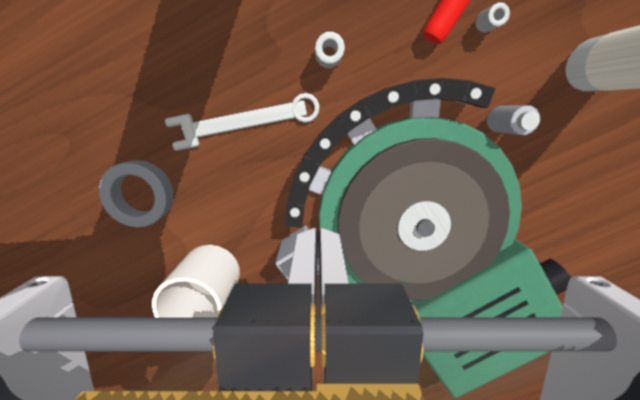

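The wrist view shows all seven rivets, from (294,212) to (476,93). They agree with the top view to about 1 mm. Moving over mark0 and down.

>>> servo_tool(
  translation=[
    [9.3,-18.3,0],
    [9.3,-18.2,0],
    [0,0,-45],
    [0,0,-45],
    [0,0,-45],
  ],
  twist=[
    [0,0,0],
    [0,0,0],
    [0,0,0],
    [0,0,0],
    [0,0,0],
  ],
  jaw=[0,0,0,0,0],
)

```text
time_s: 2.7
position: [0.5832, -0.1947, 0.0883]
orientation: [0.712, 3.059, -0.0]
force: [0.1, -1.1, -0.3]
opening: 0.0003
grasp_force: 0.0
```

>>> servo_tool(
  translation=[
    [0,0,-6],
    [0,0,-6],
    [0,0,-3],
    [0,0,-1],
    [0,0,0],
  ],
  twist=[
    [0,0,0],
    [0,0,0],
    [0,0,0],
    [0,0,0],
    [0,0,0],
  ],
  jaw=[0,0,0,0,0],
)

```text
time_s: 3.32
position: [0.5832, -0.1949, 0.0742]
orientation: [0.713, 3.058, -0.0]
force: [-0.4, 0.4, 0.0]
opening: 0.0003
grasp_force: 0.0
```

>>> servo_tool(
  translation=[
    [0,-1,-2],
    [0,0,-2],
    [0,0,-1],
    [0,0,-1],
    [0,0,0],
  ],
  twist=[
    [0,0,0],
    [0,0,0],
    [0,0,0],
    [0,0,0],
    [0,0,0],
  ],
  jaw=[0,0,0,0,0],
)

```text
time_s: 3.95
position: [0.5828, -0.1958, 0.0676]
orientation: [0.713, 3.059, -0.0]
force: [-0.8, -0.4, 3.4]
opening: 0.0004
grasp_force: 1.8
```

>>> servo_tool(
  translation=[
    [0,0,-1],
    [0,0,-1],
    [0,0,-1],
    [0,0,-0.5],
    [0,0,0],
  ],
  twist=[
    [0,0,0],
    [0,0,0],
    [0,0,0],
    [0,0,0],
    [0,0,0],
  ],
  jaw=[0,0,0,0,0],
)

```text
time_s: 4.58
position: [0.5828, -0.1958, 0.0643]
orientation: [0.713, 3.059, -0.0]
force: [-1.0, 0.3, 6.7]
opening: 0.0003
grasp_force: 3.4
```

>>> servo_tool(
  translation=[
    [0,0,0],
    [0,0,0],
    [0,0,0],
    [0,0,0],
    [0,0,0],
  ],
  twist=[
    [0,0,0],
    [0,0,0],
    [0,0,0],
    [0,0,0],
    [0,0,0],
  ],
  jaw=[0,0,0,0,0],
)

```text
time_s: 5.2
position: [0.5828, -0.1958, 0.0644]
orientation: [0.713, 3.059, -0.0]
force: [-1.7, -0.1, 6.1]
opening: 0.0005
grasp_force: 3.4
```

>>> servo_tool(
  translation=[
    [-8.4,6.3,0],
    [-8,6.8,0],
    [-7.6,7.2,0],
    [-7,7.5,0],
    [0,0,0],
  ],
  twist=[
    [0,0,0],
    [0,0,0],
    [0,0,0],
    [0,0,0],
    [0,0,0],
  ],
  jaw=[0,0,0,0,0],
)

```text
time_s: 5.82
position: [0.5543, -0.1689, 0.0652]
orientation: [0.711, 3.053, -0.002]
force: [1.8, -1.4, 6.0]
opening: 0.0003
grasp_force: 2.9
```

>>> servo_tool(
  translation=[
    [0,0,0],
    [0,0,0],
    [0,0,0],
    [0,0,0],
    [0,0,0],
  ],
  twist=[
    [0,0,0],
    [0,0,0],
    [0,0,0],
    [0,0,0],
    [0,0,0],
  ],
  jaw=[0,0,0,0,0],
)

```text
time_s: 6.45
position: [0.5543, -0.169, 0.065]
orientation: [0.712, 3.054, -0.001]
force: [1.4, -0.1, 6.7]
opening: 0.0004
grasp_force: 3.1
```

>>> servo_tool(
  translation=[
    [-7.2,8.4,-0.2],
    [-6.5,9,-0.2],
    [-6,9.2,0],
    [-5.6,9.4,0],
    [0,0,0],
  ],
  twist=[
    [0,0,0],
    [0,0,0],
    [0,0,0],
    [0,0,0],
    [0,0,0],
  ],
  jaw=[0,0,0,0,0],
)

```text
time_s: 7.08
position: [0.529, -0.1328, 0.0648]
orientation: [0.711, 3.053, -0.002]
force: [1.7, -0.5, 6.7]
opening: 0.0007
grasp_force: 3.1
```

>>> servo_tool(
  translation=[
    [0,0,0],
    [0,0,0],
    [0,0,0],
    [0,0,0],
    [0,0,0],
  ],
  twist=[
    [0,0,0],
    [0,0,0],
    [0,0,0],
    [0,0,0],
    [0,0,0],
  ],
  jaw=[0,0,0,0,0],
)

```text
time_s: 7.7
position: [0.529, -0.1329, 0.0645]
orientation: [0.712, 3.054, -0.001]
force: [2.2, -1.3, 7.4]
opening: 0.0006
grasp_force: 3.3
```

To mark3: (-11, 40.5).

>>> servo_tool(
  translation=[
    [-4,9.8,0],
    [-3,10.1,0],
    [-2.4,10.3,0],
    [-1.6,10.3,0],
    [0,0,0],
  ],
  twist=[
    [0,0,0],
    [0,0,0],
    [0,0,0],
    [0,0,0],
    [0,0,0],
  ],
  jaw=[0,0,0,0,0],
)

```text
time_s: 8.32
position: [0.5175, -0.0921, 0.0645]
orientation: [0.71, 3.055, -0.002]
force: [0.1, -1.0, 5.1]
opening: 0.0003
grasp_force: 3.3
```

>>> servo_tool(
  translation=[
    [0,0,0],
    [0,0,0],
    [0,0,0],
    [0,0,0],
    [0,0,0],
  ],
  twist=[
    [0,0,0],
    [0,0,0],
    [0,0,0],
    [0,0,0],
    [0,0,0],
  ],
  jaw=[0,0,0,0,0],
)

```text
time_s: 8.95
position: [0.5175, -0.0921, 0.0644]
orientation: [0.712, 3.055, -0.001]
force: [0.8, -0.6, 7.1]
opening: 0.0003
grasp_force: 3.3
```

>>> servo_tool(
  translation=[
    [-0.6,10.4,0],
    [-0.2,10.5,0],
    [0.2,10.5,0],
    [1,10.4,0],
    [0,0,0],
  ],
  twist=[
    [0,0,0],
    [0,0,0],
    [0,0,0],
    [0,0,0],
    [0,0,0],
  ],
  jaw=[0,0,0,0,0],
)

```text
time_s: 9.57
position: [0.5174, -0.0502, 0.0643]
orientation: [0.71, 3.056, -0.002]
force: [-0.3, -2.0, 6.4]
opening: 0.0005
grasp_force: 3.4
```

>>> servo_tool(
  translation=[
    [0,0,0],
    [0,0,0],
    [0,0,0],
    [0,0,0],
    [0,0,0],
  ],
  twist=[
    [0,0,0],
    [0,0,0],
    [0,0,0],
    [0,0,0],
    [0,0,0],
  ],
  jaw=[0,0,0,0,0],
)

```text
time_s: 10.2
position: [0.5174, -0.0502, 0.0642]
orientation: [0.712, 3.056, -0.001]
force: [-0.0, -0.6, 6.7]
opening: 0.0007
grasp_force: 3.4
```

>>> servo_tool(
  translation=[
    [1.8,10.3,0],
    [2.6,10.2,0],
    [3.3,9.9,0],
    [4,9.7,0],
    [0,0,0],
  ],
  twist=[
    [0,0,0],
    [0,0,0],
    [0,0,0],
    [0,0,0],
    [0,0,0],
  ],
  jaw=[0,0,0,0,0],
)

```text
time_s: 10.82
position: [0.5281, -0.0101, 0.064]
orientation: [0.71, 3.059, -0.002]
force: [-0.8, -1.8, 6.9]
opening: 0.0006
grasp_force: 3.6
```

>>> servo_tool(
  translation=[
    [0,0,0],
    [0,0,0],
    [0,0,0],
    [0,0,0],
    [0,0,0],
  ],
  twist=[
    [0,0,0],
    [0,0,0],
    [0,0,0],
    [0,0,0],
    [0,0,0],
  ],
  jaw=[0,0,0,0,0],
)

```text
time_s: 11.45
position: [0.5281, -0.0101, 0.064]
orientation: [0.712, 3.058, -0.001]
force: [-2.8, -2.1, 7.6]
opening: 0.0005
grasp_force: 3.5
```

>>> servo_tool(
  translation=[
    [4.8,9.4,0],
    [5.4,9,0],
    [6,8.7,0],
    [6.4,8.2,0],
    [0,0,0],
  ],
  twist=[
    [0,0,0],
    [0,0,0],
    [0,0,0],
    [0,0,0],
    [0,0,0],
  ],
  jaw=[0,0,0,0,0],
)

```text
time_s: 12.08
position: [0.5497, 0.0253, 0.0636]
orientation: [-0.711, -3.059, 0.003]
force: [-1.9, -1.8, 7.0]
opening: 0.0006
grasp_force: 3.7
```

>>> servo_tool(
  translation=[
    [0,0,0],
    [0,0,0],
    [0,0,0],
    [0,0,0],
    [0,0,0],
  ],
  twist=[
    [0,0,0],
    [0,0,0],
    [0,0,0],
    [0,0,0],
    [0,0,0],
  ],
  jaw=[0,0,0,0,0],
)

```text
time_s: 12.7
position: [0.5498, 0.0253, 0.0638]
orientation: [-0.712, -3.059, 0.002]
force: [-2.2, -1.4, 7.7]
opening: 0.0003
grasp_force: 3.6
```

>>> servo_tool(
  translation=[
    [1,0,0],
    [0.5,0.3,0],
    [0,0,0],
    [0,0,0],
    [0,0,0],
  ],
  twist=[
    [0,0,0],
    [0,0,0],
    [0,0,0],
    [0,0,0],
    [0,0,0],
  ],
  jaw=[0,0,0,0,0],
)

```text
time_s: 13.32
position: [0.5498, 0.0253, 0.0635]
orientation: [-0.711, -3.057, 0.003]
force: [-4.5, -2.0, 7.7]
opening: 0.0004
grasp_force: 3.8
```

Run:
```python
from h import *
c=optics.read_camera("side"); cv2.imwrite("pics/end.png",cv2.resize(c["pixels"][100:300,200:500,::-1],None,fx=2.5,fy=2.5))
o=bot.get_obs(); print(o["position"],o["force"])
```

```text
[0.54981728 0.0253264  0.06346644] [-3.73624153 -2.61105274  7.56799244]
```

View pics/end.png

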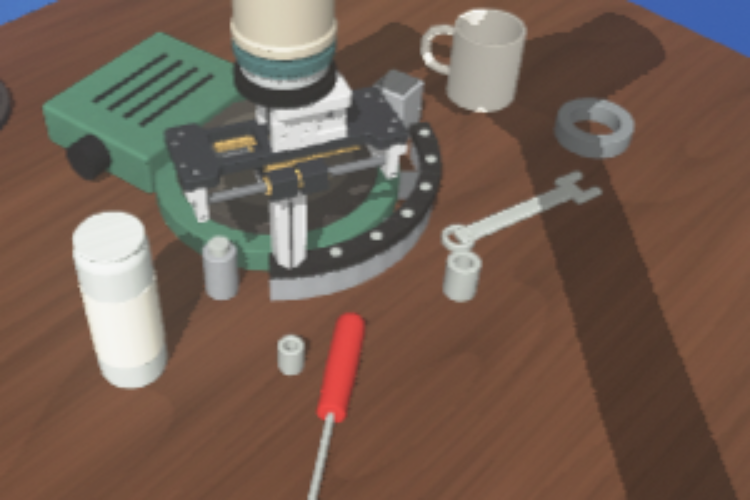

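The picture shows the closed fingertips on the last rivet at (290,262), next to the post at (220,265). Nothing around the grinder has moved. The force is 7.6 N, which puts the strip about 5.5 mm down.

```bash
python3 -c "
from bench import order
print(order.finish_job())"
```

```text
the job is handed in; nothing more can be done
None
```

The job is handed in: I pressed the strip at all seven rivets in order from the switch box, about 4 to 5.5 mm down and never on its stop, and the arm is still holding it about 5.5 mm down on the last rivet by the post.

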